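Report the jug that lost its cap

ROBOT

A 6-joint arm with a two-finger parallel gripper is mounted at the origin on the work surface. World frame = base frame: x ahead of the robot, y to its left, z up, the work surface at z = 0. Lengths are in mm, angles in rad, forces in N, time in s.
With the tool pointing down it reaches from about 275 to 1000 mm from the base axis. Payload 8.4 kg.
Tool frame: the origin (TCP) lies midway between the tips of the shut fingers; the grasp point (between the pads) lies 19 mm behind it; z points along the fingers, y is the line along which they close (so a half turn about z gives the same grasp; the last joint's range is limited). The gripper opens to 85 mm and grips with 20 to 120 N. Pads are 22 mm wide; open, the fingers measure 114 mm over their backs; the gripper's body (76 mm by 85 mm) begins 54 mm behind the grasp point. The pads swing forward as they close: fully open they stand 13 mm farther back than shut.
Start: joints at [-1.157, 0.353, 1.633, -0, 1.155, -0.002], TCP at [252.45, -571.749, 231.281] pointing down, gripper open.
Joint ranges: [-2.63, 2.63], [-0.92, 2.1], [0.06, 2.66], [-1.3, 4.44], [0, 2.69], [-3.02, 3.02]. Speed limits (rad/s): [2.22, 2.22, 2.79, 3.14, 3.14, 3.14].

INTERFACE

Orientations are given as [roll, pitch, yaw] about the fixed x, y, z axes, in that order (R = Rz(yaw) Ry(pitch) Rx(roll)).
In Python, from rig import r, imaging gives the robot as it stands. The module is installed in compiled form; this text tells all that it offers.
- The arm moves only by the tool arm_command, never from a script. Its argument "deltas" is a list of rows, each an object of numbers: "hand": the finger opening in mm, from 0 to 85.4; "tx", "ty", "tz": the shift along the tool's x, y, z in mm; "wx", "wy", "wz": the turn, a rotation vector about the tool's x, y, z in rad. A call has 1 to 8 rows; each row shifts and turns the commanded pose from where the row before left it, along the tool's axes as they then stand; what a row does not reach is not made up. A row lasts 1/8 s, in which the tool goes at most 62.5 mm and 10.7 degrees, less where a joint would pass 70% of its speed; a pose out of reach is approached as far as the arm can. A call with a gripper value outside its range is refused whole. The fingers move at their own pace and stop on an object; "squeeze" is the grip in N (left out, the last holds). Time passes only in rows, so rows that do not move let the fingers close. It gives the time, the measured TCP pose, the force, the opening and the grip force at its end, in the units of the state.
- r.sense(): the state, without advancing time (a new reading comes with each control period).
- imaging.grab_frame(name): name is "scene" or "side" or "wrist"; returns a dict with "image" (384x512x3 uint8, red, green, blue), "mtx" (3x3 intrinsics, pixels), "world_to_cam" (4x4, takes a point from world to camera coordinates). Camera axes: x right, y up, looking along -z (the intrinsics and any distortion apply to the point x, -y, -z); pixel columns grow to the right and rows downward; lengths in mm; the calibration is good to about 2 mm. A picture is of the moment at which its call begins. There is no depth.
- r.sign_off(): hands the job in; it is judged then, once.
The state is a dict: "clock": time; "qpos": joint angles; "qvel": joint speeds; "joint_efforts": joint torques, N m; "eef_pos": TCP position; "tcp_rot": TCP orientation; "contact_force": force on the tool from outside, world axes, zero at the start; "wrist_torque": the same for the moment, N m; "opening": opening from 0.0 (shut) to 1.0 (fully open); "grasp_force": force on a finger pad.
Only numpy, scipy, OpenCV 4.12 (cv2) and the standard library are available. Lean on these libraries where they do the work, as an engineer would, in place of code of your own. Each camera call takes 0.05 s, during which the arm holds its last target. There are 200 camera calls.

TASK

One of the four jugs in the crate has lost its cap. Point it out from above: bring the fingertips a couple of centimetres over the middle of its open mouth and stay there for two seconds; then point in the same way, again for two seconds, at the loose cap on the panel that belongs on it (the same size as the caps on the other jugs), and then press the log button fully down, let it come back up and move clear. Do not touch, shift or pick up the jugs, their caps, the loose cap, the two other lids or the black connector.

Things in the scene. Friction and masses are not known exactly. Their poses are not given: they have to be found in the camera images.
- jug_open: the jug without a cap, loose, upright in the crate: milky white plastic, square body 104 x 104 mm and 130 mm tall, shoulders tapering to a round neck, a small bar handle on its own -x side; 218 mm tall to the open rim. Only this one of four shows a dark open hole in its neck. Origin: centre of its underside, z up
- jug_mouth (a point): centre of the open rim of the uncapped jug (neck 39 mm outside, hole 32 mm wide and about 20 mm deep), z up; about 223 mm above the bench
- jug_a: capped jug: same milky white jug as jug_open but with a ribbed white screw cap on its neck, 219 mm tall over all. Loose; leave alone. Origin: centre of its underside
- jug_b: capped jug: same milky white jug as jug_open but with a ribbed white screw cap on its neck, 219 mm tall over all. Loose; leave alone. Origin: centre of its underside
- jug_c: capped jug: same milky white jug as jug_open but with a ribbed white screw cap on its neck, 219 mm tall over all. Loose; leave alone. Origin: centre of its underside
- cap: the loose jug cap, the same as those on the capped jugs: a ribbed white disc 44 mm across and 16 mm tall, flat on the panel. Of the three white discs there it is the middle size. Origin: centre of its underside
- cap_top (a point): centre of the top face of the loose jug cap, z up, about 22 mm above the bench
- wide_lid: wide tub lid, loose on the panel: ribbed white disc 78 mm across, 14 mm tall; leave alone. Origin: centre of its underside
- small_cap: small bottle cap, loose on the panel: ribbed white disc 24 mm across, 16 mm tall; leave alone. Origin: centre of its underside
- log_button (a joint): travel of the log button, in m: 0 up, 0.006 fully down; sprung, comes back up by itself; about 5 N takes it fully down
- log_button_top (a point): centre of the top face of the log button: a round steel push button 32 mm across on a black box 64 x 64 x 24 mm fixed to the panel, standing 10 mm proud of it, pressed straight down; about 40 mm above the bench when up
- connector: black shelf connector with four stubby arms in a cross, 66 mm across, 14 mm tall, loose near the middle of the panel; leave alone. Origin: centre of its underside
- crate: dark grey open crate 270 x 270 mm, walls 65 mm tall, floor 5 mm thick, fixed on the bench to the robot's left or right; the four jugs stand in it two by two, 126 mm apart. Origin: centre of its underside
- panel: dark grey shelf panel 300 x 300 x 6 mm fixed flat on the bench on the other side from the crate; near its four corners, in any order, 150 mm apart, are the jug cap, the wide lid, the small cap and the log button. Origin: centre of its underside
There are look-alikes about, which are no part of the job. What is shaped like the cap but blue or yellow is not meant.

How it is judged (in metres and radians):
On the way, in this order (a step that is already met when the one before it is completed fails the run):
1. point at the open mouth of the uncapped jug from just above and dwell (horizontal distance between the grasp point and jug_mouth below 0.025 m and z of the grasp point in the frame of jug_mouth between 0.018 and 0.075 m), for 1.5 s.
2. then point at the loose jug cap from just above and dwell (horizontal distance between the grasp point and cap_top below 0.022 m and z of the grasp point in the frame of cap_top between 0.018 and 0.075 m), for 1.5 s.
3. then press the log button fully down (value of joint log_button above 0.0045 m), for 0.05 s.
At the end, for the whole second after the job is handed in: the button is back up (within 1.5 mm), and the jugs, the loose cap, the two other lids and the connector are each upright (within 0.1 rad) and within 10 mm of where it started (value of joint log_button below 0.0015 m and distance of each of jug_open, jug_a, jug_b, jug_c, cap, wide_lid, small_cap, connector from where it was at the start of the episode below 0.01 m and angle between each of jug_open, jug_a, jug_b, jug_c, cap, wide_lid, small_cap, connector's own z axis and vertical below 0.1 rad); the robot touches nothing.
It fails at once if the robot touches a jug (contact force between any of the fingers, the arm and jug_open above 0.5 N or contact force between any of the fingers, the arm and jug_a above 0.5 N or contact force between any of the fingers, the arm and jug_b above 0.5 N or contact force between any of the fingers, the arm and jug_c above 0.5 N).
It fails at once if the robot touches the loose jug cap (contact force between any of the fingers, the arm and cap above 0.5 N).
It fails at once if the robot touches a lid or the connector (contact force between any of the fingers, the arm and wide_lid above 0.5 N or contact force between any of the fingers, the arm and small_cap above 0.5 N or contact force between any of the fingers, the arm and connector above 0.5 N).
It fails at once if a jug, cap, lid or the connector is shifted, knocked over, lifted or carried (distance of any of jug_open, jug_a, jug_b, jug_c, cap, wide_lid, small_cap, connector from where it was at the start of the episode above 0.015 m).
It also fails if it takes over 54 s, if anything falls off the work surface, if the arm or the gripper's body presses on something with over 40 N, if the wrist force passes 120 N, or if a joint passes its speed limit or range.

## Working session

There is one attempt and no reset: what is moved stays moved. The work goes in short steps, Python scripts to look and compute and a tool call to move; the robot and the scene stay as the last step left them, time stands still between calls to the robot, and variables do not carry over. Pictures are saved under pics/ and viewed, at most 10 in all, crops included, and the job is handed in when it is done.

Besides the shell and the picture viewer there is one more tool, called after "Call:" as a command line: name --argument value ..., lists and objects as JSON in quotes. arm_command: Moves the arm, as the interface text tells. Its arguments: {"type":"object","properties":{"deltas":{"type":"array"},"squeeze":{"type":"number"}},"required":["deltas"]}

```bash
mkdir -p pics; python3 - <<'E'
from rig import r, imaging
import cv2, pickle
d={}
for n in("scene","side"):
    f=imaging.grab_frame(n); d[n]=f
    cv2.imwrite(f"pics/{n}0.png",cv2.resize(f["image"][...,::-1],(800,600),interpolation=cv2.INTER_CUBIC))
    print(n,f["mtx"],f["world_to_cam"],f.keys())
pickle.dump(d,open("f0.pkl","wb"))
s=r.sense();print(s)
E
```

```text
scene [[477.68937352   0.         253.43394501]
 [  0.         477.68937352 189.15710822]
 [  0.           0.           1.        ]] [[-9.76403304e-01  2.15885954e-01 -5.46285023e-03  4.45993083e+02]
 [-2.06919449e-01 -9.28010339e-01  3.09808250e-01  1.32934306e+02]
 [ 6.18136680e-02  3.03628169e-01  9.50783364e-01 -1.35997839e+03]
 [ 0.00000000e+00  0.00000000e+00  0.00000000e+00  1.00000000e+00]] dict_keys(['image', 'mtx', 'world_to_cam'])
side [[355.54137434   0.         256.33911627]
 [  0.         355.54137434 195.74341412]
 [  0.           0.           1.        ]] [[ 1.62240705e-01  9.86742893e-01  4.05170735e-03 -1.37917792e+02]
 [-9.38988176e-01  1.53124226e-01  3.07984051e-01  3.81379220e+02]
 [ 3.03280659e-01 -5.37720548e-02  9.51382892e-01 -1.26445287e+03]
 [ 0.00000000e+00  0.00000000e+00  0.00000000e+00  1.00000000e+00]] dict_keys(['image', 'mtx', 'world_to_cam'])
{'clock': 0.1, 'qpos': array([-1.15738309e+00,  3.53556225e-01,  1.63408670e+00, -1.56605639e-07,
        1.15521335e+00, -2.39840336e-03]), 'qvel': array([-0.00012714, -0.0026151 , -0.00166511, -0.00094464, -0.00057398,
        0.00088899]), 'joint_efforts': array([-5.22938590e-04, -6.06357121e+01, -3.42817640e+01, -1.57132677e-04,
        3.95153431e-03, -1.94862537e-06]), 'eef_pos': array([ 252.27927363, -571.33357798,  230.63939031]), 'tcp_rot': array([-3.14032904e+00, -2.88747118e-06,  4.15811703e-01]), 'contact_force': array([ 0.01931813, -0.07720467, -0.59507403]), 'wrist_torque': array([ 0.02516006, -0.01771954,  0.032706  ]), 'grasp_force': 0.0, 'opening': 0.9985837747672349}
```

View pics/scene0.png

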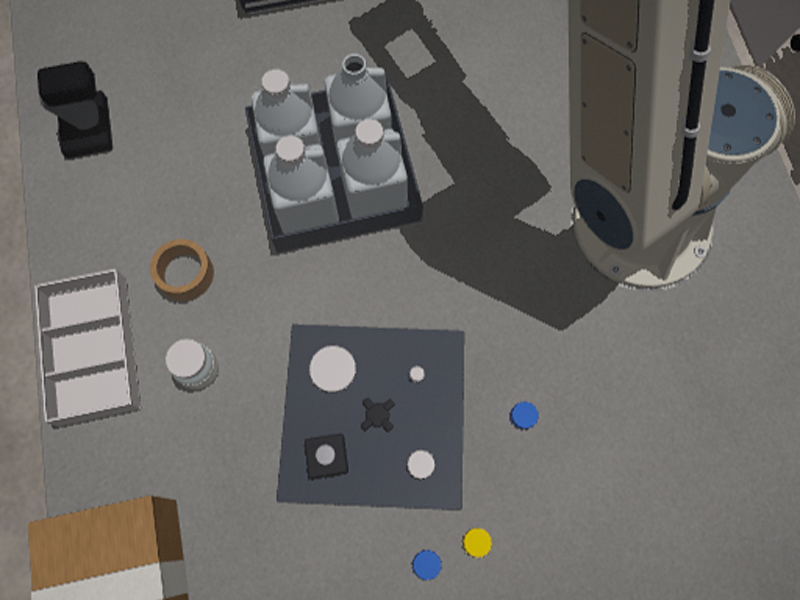

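View pics/side0.png

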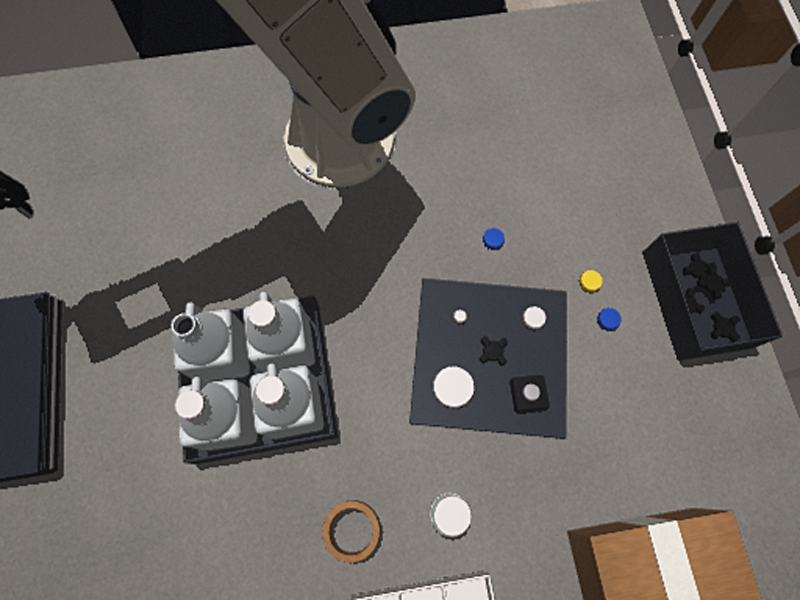

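The scene view shows the open mouth at (354,64), the loose cap at (421,464), and the button at (325,455). In the side view they are at (184,325), (535,317) and (532,392). Both views agree on which jug is open.

```bash
cat > h.py <<'E'
import numpy as np
def ray(f,uv,z,scale=0.64):
    u,v=np.array(uv)*scale
    K=f["mtx"];W=f["world_to_cam"];R=W[:3,:3];c=-R.T@W[:3,3]
    a,b,_=np.linalg.inv(K)@[u,v,1]
    d=R.T@[a,-b,-1]
    return c+d*(z-c[2])/d[2]
E
python3 - <<'E'
import pickle
from h import *
d=pickle.load(open("f0.pkl","rb"))
np.set_printoptions(precision=1,suppress=True)
P={"mouth":((354,64),(184,325),223),"cap":((421,464),(535,317),22),"btn":((325,455),(532,392),40),
"wide":((332,368),(454,386),20),"small":((417,373),(460,316),22),"conn":((378,415),(493,351),20),
"capA":((275,80),(189,404),224),"capB":((290,148),(270,390),224),"capC":((369,132),(262,312),224)}
for k,(a,b,z) in P.items(): print(k,ray(d["scene"],a,z),ray(d["side"],b,z))
E
```

```text
mouth [ 461.2 -288.7  223. ] [ 464.7 -291.4  223. ]
cap [489.3 335.   22. ] [491.3 331.8  22. ]
btn [636.9 289.6  40. ] [639.  285.9  40. ]
wide [599.9 147.8  20. ] [601.  145.3  20. ]
small [462.  187.7  22. ] [465.  183.9  22. ]
conn [540.7 242.2  20. ] [545.5 234.3  20. ]
capA [ 591.  -286.4  224. ] [ 593.5 -289.   224. ]
capB [ 588.7 -160.2  224. ] [ 592.1 -164.   224. ]
capC [ 463.2 -160.9  224. ] [ 463.3 -165.3  224. ]
```

Both views agree within about 5 mm, and the spacings match the expected 126 and 150 mm. I'll shut the fingers, rise and go over the mouth.

Call:
arm_command --deltas '[{"hand": 0, "tz": -40}, {"hand": 0, "tz": -40}, {"hand": 0, "tz": -20}, {"hand": 0}, {"hand": 0}, {"hand": 0}, {"hand": 0}, {"hand": 0}]'

```text
schema error: expected keys hand, tx, ty, tz, wx, wy, wz
```

Call:
arm_command --deltas '[{"tx": 38, "ty": -21.5}, {"tx": 38, "ty": -21.5}, {"tx": 38, "ty": -21.5}, {"tx": 38, "ty": -21.5}, {"tx": 38, "ty": -21.5}, {"tx": 38, "ty": -21.5}, {"tx": 38, "ty": -21.5}, {"tx": 38, "ty": -21.5}]'

```text
schema error: expected keys hand, tx, ty, tz, wx, wy, wz
```

Call:
arm_command --deltas '[{"tz": 0}, {"tz": 0}, {"tz": 0}, {"tz": 0}]'

```text
schema error: expected keys hand, tx, ty, tz, wx, wy, wz
```

All keys are needed in every row.

Call:
arm_command --deltas '[{"hand": 0, "tx": 0, "ty": 0, "tz": -40, "wx": 0, "wy": 0, "wz": 0}, {"hand": 0, "tx": 0, "ty": 0, "tz": -40, "wx": 0, "wy": 0, "wz": 0}, {"hand": 0, "tx": 0, "ty": 0, "tz": -20, "wx": 0, "wy": 0, "wz": 0}, {"hand": 0, "tx": 0, "ty": 0, "tz": 0, "wx": 0, "wy": 0, "wz": 0}, {"hand": 0, "tx": 0, "ty": 0, "tz": 0, "wx": 0, "wy": 0, "wz": 0}, {"hand": 0, "tx": 0, "ty": 0, "tz": 0, "wx": 0, "wy": 0, "wz": 0}]'

```text
clock: 0.85
eef_pos: [252.2, -571.2, 329.7]
tcp_rot: [-3.139, -0.0, 0.416]
contact_force: [-0.4, -0.4, -0.0]
opening: 0.0
grasp_force: 0.0
```

Call:
arm_command --deltas '[{"hand": 0, "tx": 38, "ty": -21.5, "tz": 0, "wx": 0, "wy": 0, "wz": 0}, {"hand": 0, "tx": 38, "ty": -21.5, "tz": 0, "wx": 0, "wy": 0, "wz": 0}, {"hand": 0, "tx": 38, "ty": -21.5, "tz": 0, "wx": 0, "wy": 0, "wz": 0}, {"hand": 0, "tx": 38, "ty": -21.5, "tz": 0, "wx": 0, "wy": 0, "wz": 0}, {"hand": 0, "tx": 38, "ty": -21.5, "tz": 0, "wx": 0, "wy": 0, "wz": 0}, {"hand": 0, "tx": 38, "ty": -21.5, "tz": 0, "wx": 0, "wy": 0, "wz": 0}, {"hand": 0, "tx": 38, "ty": -21.5, "tz": 0, "wx": 0, "wy": 0, "wz": 0}, {"hand": 0, "tx": 38, "ty": -21.5, "tz": 0, "wx": 0, "wy": 0, "wz": 0}]'

```text
clock: 1.85
eef_pos: [461.5, -290.2, 330.4]
tcp_rot: [-3.141, 0.001, 0.416]
contact_force: [-0.1, 0.4, -0.5]
opening: -0.001
grasp_force: 0.0
```

Call:
arm_command --deltas '[{"hand": 0, "tx": 0, "ty": 0, "tz": 0, "wx": 0, "wy": 0, "wz": 0}, {"hand": 0, "tx": 0, "ty": 0, "tz": 0, "wx": 0, "wy": 0, "wz": 0}, {"hand": 0, "tx": 0, "ty": 0, "tz": 0, "wx": 0, "wy": 0, "wz": 0}]'

```text
clock: 2.22
eef_pos: [460.4, -292.4, 331.0]
tcp_rot: [-3.141, 0.001, 0.415]
contact_force: [-0.2, -0.3, -0.0]
opening: 0.0
grasp_force: 0.0
```

```bash
python3 - <<'E'
from rig import r, imaging
import cv2, pickle
f=imaging.grab_frame("wrist"); pickle.dump(f,open("w1.pkl","wb"))
cv2.imwrite("pics/w1.png",cv2.resize(f["image"][...,::-1],(800,600),interpolation=cv2.INTER_CUBIC))
print(r.sense()["eef_pos"])
E
```

```text
[ 460.42674303 -292.43795671  331.08010185]
```

View pics/w1.png

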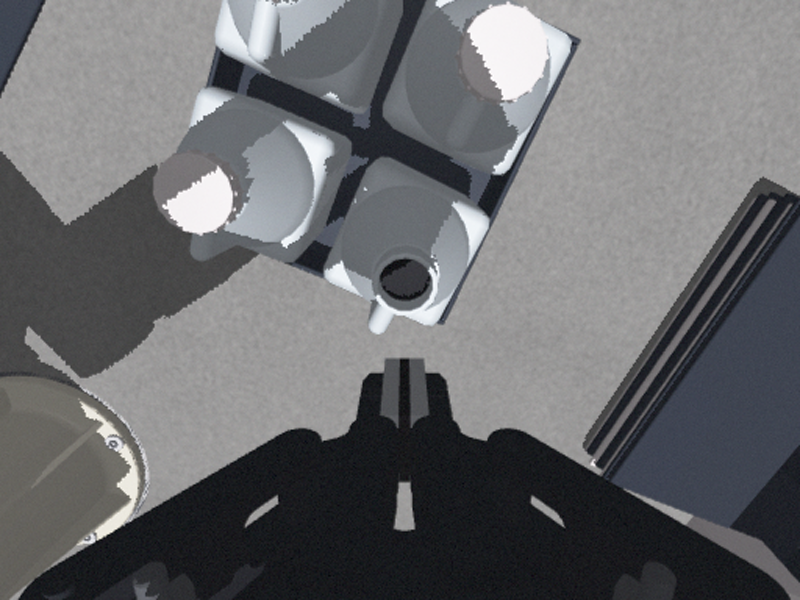

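The wrist view shows the open rim at (405,279), with the shut fingertips at about (404,360).

```bash
python3 - <<'E'
import pickle
from h import *
f=pickle.load(open("w1.pkl","rb"))
print(ray(f,(405,279),223), ray(f,(198,192),224))
E
```

```text
[ 465.17484824 -290.14825263  223.        ] [ 465.41983273 -167.30139391  224.        ]
```

Confirmed at (464,-290). I'll descend to TCP z≈256 (grasp point about 52 mm over the rim) and dwell.

Call:
arm_command --deltas '[{"hand": 0, "tx": 4, "ty": 0, "tz": 30, "wx": 0, "wy": 0, "wz": 0}, {"hand": 0, "tx": 0, "ty": 0, "tz": 30, "wx": 0, "wy": 0, "wz": 0}, {"hand": 0, "tx": 0, "ty": 0, "tz": 15, "wx": 0, "wy": 0, "wz": 0}, {"hand": 0, "tx": 0, "ty": 0, "tz": 0, "wx": 0, "wy": 0, "wz": 0}, {"hand": 0, "tx": 0, "ty": 0, "tz": 0, "wx": 0, "wy": 0, "wz": 0}, {"hand": 0, "tx": 0, "ty": 0, "tz": 0, "wx": 0, "wy": 0, "wz": 0}, {"hand": 0, "tx": 0, "ty": 0, "tz": 0, "wx": 0, "wy": 0, "wz": 0}, {"hand": 0, "tx": 0, "ty": 0, "tz": 0, "wx": 0, "wy": 0, "wz": 0}]'

```text
clock: 3.28
eef_pos: [464.9, -290.0, 256.6]
tcp_rot: [3.141, -0.0, 0.416]
contact_force: [0.1, 0.7, 1.0]
opening: -0.0
grasp_force: 0.0
```

Call:
arm_command --deltas '[{"hand": 0, "tx": 0, "ty": 0, "tz": 0, "wx": 0, "wy": 0, "wz": 0}, {"hand": 0, "tx": 0, "ty": 0, "tz": 0, "wx": 0, "wy": 0, "wz": 0}, {"hand": 0, "tx": 0, "ty": 0, "tz": 0, "wx": 0, "wy": 0, "wz": 0}, {"hand": 0, "tx": 0, "ty": 0, "tz": 0, "wx": 0, "wy": 0, "wz": 0}, {"hand": 0, "tx": 0, "ty": 0, "tz": 0, "wx": 0, "wy": 0, "wz": 0}, {"hand": 0, "tx": 0, "ty": 0, "tz": 0, "wx": 0, "wy": 0, "wz": 0}, {"hand": 0, "tx": 0, "ty": 0, "tz": 0, "wx": 0, "wy": 0, "wz": 0}, {"hand": 0, "tx": 0, "ty": 0, "tz": 0, "wx": 0, "wy": 0, "wz": 0}]'

```text
clock: 4.28
eef_pos: [464.7, -290.0, 256.3]
tcp_rot: [-3.142, -0.0, 0.416]
contact_force: [-0.0, -0.4, 0.3]
opening: -0.004
grasp_force: 0.0
```

Call:
arm_command --deltas '[{"hand": 0, "tx": 0, "ty": 0, "tz": 0, "wx": 0, "wy": 0, "wz": 0}, {"hand": 0, "tx": 0, "ty": 0, "tz": 0, "wx": 0, "wy": 0, "wz": 0}, {"hand": 0, "tx": 0, "ty": 0, "tz": 0, "wx": 0, "wy": 0, "wz": 0}, {"hand": 0, "tx": 0, "ty": 0, "tz": 0, "wx": 0, "wy": 0, "wz": 0}, {"hand": 0, "tx": 0, "ty": 0, "tz": 0, "wx": 0, "wy": 0, "wz": 0}, {"hand": 0, "tx": 0, "ty": 0, "tz": 0, "wx": 0, "wy": 0, "wz": 0}]'

```text
clock: 5.03
eef_pos: [464.7, -290.0, 256.3]
tcp_rot: [-3.142, 0.0, 0.416]
contact_force: [-0.7, 0.5, 0.1]
opening: -0.004
grasp_force: 0.0
```

Call:
arm_command --deltas '[{"hand": 0, "tx": 0, "ty": 0, "tz": -35, "wx": 0, "wy": 0, "wz": 0}, {"hand": 0, "tx": 0, "ty": 0, "tz": -35, "wx": 0, "wy": 0, "wz": 0}, {"hand": 0, "tx": 17, "ty": -35, "tz": 0, "wx": 0, "wy": 0, "wz": 0}, {"hand": 0, "tx": 17, "ty": -35, "tz": 0, "wx": 0, "wy": 0, "wz": 0}, {"hand": 0, "tx": 17, "ty": -35, "tz": 0, "wx": 0, "wy": 0, "wz": 0}, {"hand": 0, "tx": 17, "ty": -35, "tz": 0, "wx": 0, "wy": 0, "wz": 0}, {"hand": 0, "tx": 17, "ty": -35, "tz": 0, "wx": 0, "wy": 0, "wz": 0}, {"hand": 0, "tx": 17, "ty": -35, "tz": 0, "wx": 0, "wy": 0, "wz": 0}]'

```text
clock: 6.02
eef_pos: [473.1, -55.4, 326.4]
tcp_rot: [3.141, -0.0, 0.416]
contact_force: [1.3, 0.2, 0.1]
opening: 0.0
grasp_force: 0.0
```

Call:
arm_command --deltas '[{"hand": 0, "tx": 17, "ty": -35, "tz": 0, "wx": 0, "wy": 0, "wz": 0}, {"hand": 0, "tx": 17, "ty": -35, "tz": 0, "wx": 0, "wy": 0, "wz": 0}, {"hand": 0, "tx": 17, "ty": -35, "tz": 0, "wx": 0, "wy": 0, "wz": 0}, {"hand": 0, "tx": 17, "ty": -35, "tz": 0, "wx": 0, "wy": 0, "wz": 0}, {"hand": 0, "tx": 17, "ty": -35, "tz": 0, "wx": 0, "wy": 0, "wz": 0}, {"hand": 0, "tx": 17, "ty": -35, "tz": 0, "wx": 0, "wy": 0, "wz": 0}, {"hand": 0, "tx": 17, "ty": -35, "tz": 0, "wx": 0, "wy": 0, "wz": 0}, {"hand": 0, "tx": 17, "ty": -35, "tz": 0, "wx": 0, "wy": 0, "wz": 0}]'

```text
clock: 7.02
eef_pos: [484.4, 255.7, 326.3]
tcp_rot: [3.142, -0.0, 0.416]
contact_force: [-0.0, -0.1, 0.2]
opening: -0.004
grasp_force: 0.0
```

Call:
arm_command --deltas '[{"hand": 0, "tx": 17, "ty": -35, "tz": 0, "wx": 0, "wy": 0, "wz": 0}, {"hand": 0, "tx": 17, "ty": -35, "tz": 0, "wx": 0, "wy": 0, "wz": 0}, {"hand": 0, "tx": 0, "ty": 0, "tz": 40, "wx": 0, "wy": 0, "wz": 0}, {"hand": 0, "tx": 0, "ty": 0, "tz": 40, "wx": 0, "wy": 0, "wz": 0}, {"hand": 0, "tx": 0, "ty": 0, "tz": 40, "wx": 0, "wy": 0, "wz": 0}, {"hand": 0, "tx": 0, "ty": 0, "tz": 0, "wx": 0, "wy": 0, "wz": 0}, {"hand": 0, "tx": 0, "ty": 0, "tz": 0, "wx": 0, "wy": 0, "wz": 0}, {"hand": 0, "tx": 0, "ty": 0, "tz": 0, "wx": 0, "wy": 0, "wz": 0}]'

```text
clock: 8.02
eef_pos: [488.4, 332.8, 208.3]
tcp_rot: [-3.141, -0.003, 0.416]
contact_force: [0.2, -0.5, 0.2]
opening: -0.006
grasp_force: 0.0
```

```bash
python3 - <<'E'
from rig import r, imaging
import cv2, pickle
f=imaging.grab_frame("wrist"); pickle.dump(f,open("w2.pkl","wb"))
cv2.imwrite("pics/w2.png",cv2.resize(f["image"][...,::-1],(800,600),interpolation=cv2.INTER_CUBIC))
print(r.sense()["eef_pos"])
E
```

```text
[488.26713073 332.69619272 208.15023161]
```

View pics/w2.png

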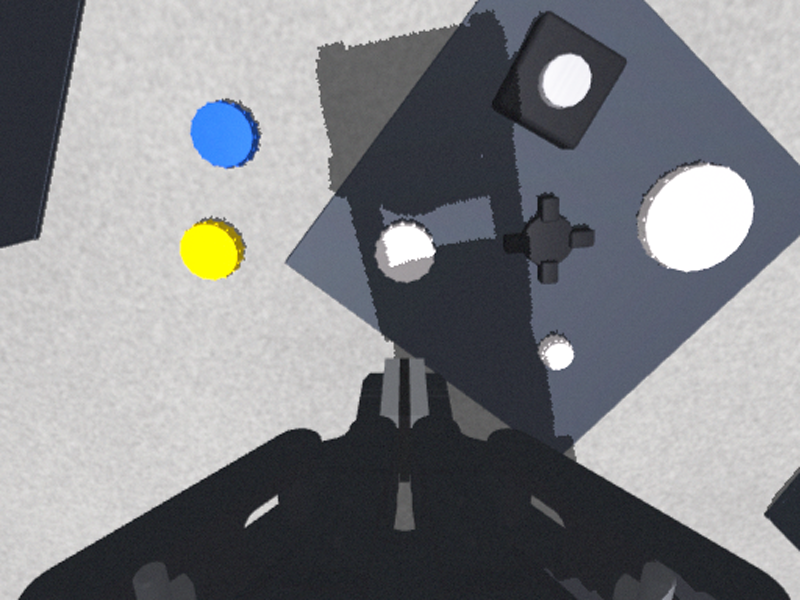

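The cap is at (405,252), with its top face at about (406,248), and the button top at (567,80). The small cap is at (557,352), which is clear of the fingers.

```bash
python3 - <<'E'
import pickle
from h import *
f=pickle.load(open("w2.pkl","rb"))
print(ray(f,(406,250),22), ray(f,(567,80),40))
E
```

```text
[493.06900051 334.04060026  22.        ] [637.4817783  287.31485561  40.        ]
```

Call:
arm_command --deltas '[{"hand": 0, "tx": 3, "ty": 0, "tz": 40, "wx": 0, "wy": 0, "wz": 0}, {"hand": 0, "tx": 0, "ty": 0, "tz": 40, "wx": 0, "wy": 0, "wz": 0}, {"hand": 0, "tx": 0, "ty": 0, "tz": 40, "wx": 0, "wy": 0, "wz": 0}, {"hand": 0, "tx": 0, "ty": 0, "tz": 20, "wx": 0, "wy": 0, "wz": 0}, {"hand": 0, "tx": 0, "ty": 0, "tz": 10, "wx": 0, "wy": 0, "wz": 0}, {"hand": 0, "tx": 0, "ty": 0, "tz": 0, "wx": 0, "wy": 0, "wz": 0}, {"hand": 0, "tx": 0, "ty": 0, "tz": 0, "wx": 0, "wy": 0, "wz": 0}, {"hand": 0, "tx": 0, "ty": 0, "tz": 0, "wx": 0, "wy": 0, "wz": 0}]'

```text
clock: 9.07
eef_pos: [490.7, 333.8, 57.4]
tcp_rot: [-3.141, -0.002, 0.416]
contact_force: [0.0, -0.5, 0.2]
opening: 0.001
grasp_force: 0.0
```

Call:
arm_command --deltas '[{"hand": 0, "tx": 0, "ty": 0, "tz": 0, "wx": 0, "wy": 0, "wz": 0}, {"hand": 0, "tx": 0, "ty": 0, "tz": 0, "wx": 0, "wy": 0, "wz": 0}, {"hand": 0, "tx": 0, "ty": 0, "tz": 0, "wx": 0, "wy": 0, "wz": 0}, {"hand": 0, "tx": 0, "ty": 0, "tz": 0, "wx": 0, "wy": 0, "wz": 0}, {"hand": 0, "tx": 0, "ty": 0, "tz": 0, "wx": 0, "wy": 0, "wz": 0}, {"hand": 0, "tx": 0, "ty": 0, "tz": 0, "wx": 0, "wy": 0, "wz": 0}, {"hand": 0, "tx": 0, "ty": 0, "tz": 0, "wx": 0, "wy": 0, "wz": 0}, {"hand": 0, "tx": 0, "ty": 0, "tz": 0, "wx": 0, "wy": 0, "wz": 0}]'

```text
clock: 10.07
eef_pos: [490.1, 333.4, 56.3]
tcp_rot: [-3.142, 0.0, 0.416]
contact_force: [-0.7, -0.1, -0.0]
opening: 0.002
grasp_force: 0.0
```

Call:
arm_command --deltas '[{"hand": 0, "tx": 0, "ty": 0, "tz": 0, "wx": 0, "wy": 0, "wz": 0}, {"hand": 0, "tx": 0, "ty": 0, "tz": 0, "wx": 0, "wy": 0, "wz": 0}, {"hand": 0, "tx": 0, "ty": 0, "tz": 0, "wx": 0, "wy": 0, "wz": 0}, {"hand": 0, "tx": 0, "ty": 0, "tz": 0, "wx": 0, "wy": 0, "wz": 0}, {"hand": 0, "tx": 0, "ty": 0, "tz": 0, "wx": 0, "wy": 0, "wz": 0}, {"hand": 0, "tx": 0, "ty": 0, "tz": 0, "wx": 0, "wy": 0, "wz": 0}, {"hand": 0, "tx": 0, "ty": 0, "tz": 0, "wx": 0, "wy": 0, "wz": 0}, {"hand": 0, "tx": 0, "ty": 0, "tz": 0, "wx": 0, "wy": 0, "wz": 0}]'

```text
clock: 11.08
eef_pos: [490.1, 333.4, 56.3]
tcp_rot: [-3.142, 0.0, 0.416]
contact_force: [0.1, 0.1, -1.2]
opening: 0.003
grasp_force: 0.0
```

Call:
arm_command --deltas '[{"hand": 0, "tx": 0, "ty": 0, "tz": -40, "wx": 0, "wy": 0, "wz": 0}, {"hand": 0, "tx": 29, "ty": 25.5, "tz": 0, "wx": 0, "wy": 0, "wz": 0}, {"hand": 0, "tx": 29, "ty": 25.5, "tz": 0, "wx": 0, "wy": 0, "wz": 0}, {"hand": 0, "tx": 29, "ty": 25.5, "tz": 0, "wx": 0, "wy": 0, "wz": 0}, {"hand": 0, "tx": 30, "ty": 25.5, "tz": 0, "wx": 0, "wy": 0, "wz": 0}, {"hand": 0, "tx": 0, "ty": 0, "tz": 25, "wx": 0, "wy": 0, "wz": 0}, {"hand": 0, "tx": 0, "ty": 0, "tz": 20, "wx": 0, "wy": 0, "wz": 0}, {"hand": 0, "tx": 0, "ty": 0, "tz": 0, "wx": 0, "wy": 0, "wz": 0}]'

```text
clock: 12.08
eef_pos: [636.4, 286.8, 49.1]
tcp_rot: [-3.142, 0.004, 0.416]
contact_force: [-0.7, 0.2, 0.2]
opening: 0.0
grasp_force: 0.0
```

Call:
arm_command --deltas '[{"hand": 0, "tx": 0, "ty": 0, "tz": 0, "wx": 0, "wy": 0, "wz": 0}, {"hand": 0, "tx": 0, "ty": 0, "tz": 0, "wx": 0, "wy": 0, "wz": 0}, {"hand": 0, "tx": 0, "ty": 0, "tz": 0, "wx": 0, "wy": 0, "wz": 0}, {"hand": 0, "tx": 0, "ty": 0, "tz": 0, "wx": 0, "wy": 0, "wz": 0}]'

```text
clock: 12.58
eef_pos: [638.5, 287.5, 51.8]
tcp_rot: [-3.142, -0.001, 0.416]
contact_force: [0.5, -0.5, 0.7]
opening: 0.0
grasp_force: 0.0
```

Positioned over the button, so I'll press in small steps.

Call:
arm_command --deltas '[{"hand": 0, "tx": 0, "ty": 0, "tz": 8, "wx": 0, "wy": 0, "wz": 0}, {"hand": 0, "tx": 0, "ty": 0, "tz": 4, "wx": 0, "wy": 0, "wz": 0}, {"hand": 0, "tx": 0, "ty": 0, "tz": 3, "wx": 0, "wy": 0, "wz": 0}, {"hand": 0, "tx": 0, "ty": 0, "tz": 2, "wx": 0, "wy": 0, "wz": 0}, {"hand": 0, "tx": 0, "ty": 0, "tz": 0, "wx": 0, "wy": 0, "wz": 0}, {"hand": 0, "tx": 0, "ty": 0, "tz": 0, "wx": 0, "wy": 0, "wz": 0}]'

```text
clock: 13.32
eef_pos: [638.1, 287.2, 34.4]
tcp_rot: [-3.142, 0.001, 0.416]
contact_force: [-3.2, -0.5, 5.0]
opening: -0.001
grasp_force: 2.3
```

Call:
arm_command --deltas '[{"hand": 0, "tx": 0, "ty": 0, "tz": 1.5, "wx": 0, "wy": 0, "wz": 0}, {"hand": 0, "tx": 0, "ty": 0, "tz": 0, "wx": 0, "wy": 0, "wz": 0}, {"hand": 0, "tx": 0, "ty": 0, "tz": 0, "wx": 0, "wy": 0, "wz": 0}]'

```text
clock: 13.7
eef_pos: [638.2, 287.2, 34.0]
tcp_rot: [-3.142, 0.0, 0.416]
contact_force: [-5.6, -2.2, 13.4]
opening: -0.001
grasp_force: 6.9
```

The force jumps to 13 N with almost no further travel, so the button is at its stop. I'll release and move clear.

Call:
arm_command --deltas '[{"hand": 0, "tx": 0, "ty": 0, "tz": -10, "wx": 0, "wy": 0, "wz": 0}, {"hand": 0, "tx": 0, "ty": 0, "tz": -40, "wx": 0, "wy": 0, "wz": 0}, {"hand": 0, "tx": 0, "ty": 0, "tz": -50, "wx": 0, "wy": 0, "wz": 0}, {"hand": 0, "tx": 0, "ty": 0, "tz": -50, "wx": 0, "wy": 0, "wz": 0}, {"hand": 0, "tx": 0, "ty": 0, "tz": 0, "wx": 0, "wy": 0, "wz": 0}, {"hand": 0, "tx": 0, "ty": 0, "tz": 0, "wx": 0, "wy": 0, "wz": 0}, {"hand": 0, "tx": 0, "ty": 0, "tz": 0, "wx": 0, "wy": 0, "wz": 0}, {"hand": 0, "tx": 0, "ty": 0, "tz": 0, "wx": 0, "wy": 0, "wz": 0}]'

```text
clock: 14.7
eef_pos: [637.8, 287.0, 181.3]
tcp_rot: [3.142, 0.002, 0.416]
contact_force: [-0.2, 0.6, -0.9]
opening: -0.002
grasp_force: 0.0
```

```bash
python3 - <<'E'
from rig import r
s=r.sense();print(s["eef_pos"],s["contact_force"],abs(s["qvel"]).max())
print(r.sign_off())
E
```

```text
[637.75899626 287.02831819 181.27495715] [-0.22451006  0.55698087 -0.93311617] 0.004898199889505128
the job is handed in; nothing more can be done
None
```

I pointed at the open jug and then at its loose cap for over two seconds each, pressed the log button to its stop, moved clear and handed the job in at 14.7 s; the sign-off returned no verdict.

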